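Tile strip through the self-closing flap of the offcut box

TASK

Clear the cut-off strip of tile from the ledge of the plywood offcut box into the box: with one finger press the spring flap open and hold it while the strip is still all on the ledge, and with the other finger push the strip over the lip and in. Slide the strip gently, without lifting or squeezing it or shoving it against the flap, then let the flap close by itself; leave the wrenches, the clamp and the drill case where they lie.

Things in the scene. Friction and masses are not known exactly. Their poses are not given: they have to be found in the camera images.
- offcut_box: Plywood scrap box fixed to the counter, 300 mm long (its x -160 to +140), 190 wide (y -95 to +95). Origin: on the counter straight below the middle of the lip; x is the way scrap is pushed (along the ledge, over the lip, under the flap), z up. From x -160 to 0 its top is a bare flat ledge, 120 mm above the counter, 170 wide, its edges free. Highest part: hinge rail, x 112 to 140, z 164.
- lip (a point): Middle of the lip, the upper edge where the ledge ends (box x = 0, z = 120 mm); axes as the box. The ledge board is 12 mm thick. Beyond the lip, to x = 130, is the mouth, 170 mm wide, covered by the flap, free below down to the box bottom (112 mm under the ledge). Beside the flap stand sloping cheeks, 85 to 95 mm either side of the middle, at most 10 mm higher than the closed flap.
- flap_hinge (a point): Middle of the flap's hinge line, which runs along the box's y: 108 mm beyond the lip in box x and 40 mm above the ledge; axes as the box. The flap hangs from here towards the lip: closed, it slopes down at 0.34 rad from the hinge to its free edge.
- flap_edge (a point): Middle of the flap's free edge, upper face; it moves with the flap. Closed, it lies at the lip, level with the ledge. Pressed on its upper face the flap opens down into the box: this edge sinks below the ledge and swings in under the hinge. A fingertip 5 mm above ledge height and 55 mm beyond the lip holds the flap at about 0.23 rad, at 80 mm about 0.5 rad.
- flap (a joint): Self-closing flap: plain aluminium sheet 3 mm thick, 162 mm wide, 112 mm from hinge to free edge. Value in rad: 0 closed, up to 1.3 as it opens downward. A spring shuts it when let go: closing moment about 0.14 N m when closed, 0.23 at 0.6 rad, so a fingertip 60 mm beyond the lip needs 3 to 5 N. The tile strip's weight does not open it.
- tile_strip: Cut-off strip of white ceramic tile, 36 x 70 x 8 mm (x, y, z), about 50 g, lying loose on the ledge with its long side roughly parallel to the lip. Origin: centre of its underside, z up. It tips over the lip and drops once its centre is past the lip.
- wrench_long: Steel open-end wrench 190 mm long, 9 mm high, lying on the counter beside the box. Origin: middle of its underside, x along it.
- wrench_short: Steel open-end wrench 150 mm long, 7 mm high, lying on the counter beside the box. Origin: middle of its underside, x along it.
- clamp: Orange plastic spring clamp 145 mm long, 80 mm wide, 26 mm high, lying on the counter off the ledge's end of the box. Origin: under its pivot, x towards its jaws.
- drill_case: Closed black plastic drill case lying flat on the counter, 250 x 310 x 88 mm, its handle reaching 165 mm from the middle on its -x side. Origin: centre of its underside.

How it is judged:
By the outcome, as a careful person would: the job done as asked, in the order asked, and still so for the second after the job is handed in, with the robot touching nothing.
It also fails if it takes over 35 s, if anything falls off the work surface, if the arm or the gripper's body presses on something with over 40 N, if the wrist force passes 120 N, or if a joint passes its speed limit or range.

ROBOT

A 6-joint arm with a two-finger parallel gripper is mounted at the origin on the work surface. World frame = base frame: x ahead of the robot, y to its left, z up, the work surface at z = 0. Lengths are in m, angles in rad, forces in N, time in s.
With the tool pointing down it reaches from about 0.275 to 0.825 m from the base axis. Payload 4.9 kg.
Tool frame: the origin (TCP) lies between the finger pads; the fingertips stand 14 mm ahead of it and the grasp point (between the pads) lies 5 mm behind it; x points along the fingers, z is the direction in which the jaws open and shut, and the axes are right-handed (so a half turn about x gives the same grasp; the last joint's range is limited). The gripper opens to 85 mm and grips with 20 to 120 N. Pads are 22 mm wide; open, the fingers measure 114 mm over their backs; the gripper's body (76 mm by 85 mm) begins 54 mm behind the grasp point. The pads swing forward as they close: fully open they stand 13 mm farther back than shut.
Start: joints at [1.157, 0.326, -0.193, 1.052, 0, 1.437], TCP at [0.152, 0.529, 0.245] pointing down, gripper open.
Joint ranges: [-2.65, 2.65], [-0.97, 1.79], [-1.3, 1.35], [-1.93, 2.1], [-1.47, 1.37], [-3.14, 3.14]. Speed limits (rad/s): [2.57, 2.57, 3.14, 3.14, 3.14, 3.14].

INTERFACE

Orientations are given as a unit quaternion [w, x, y, z].
In Python, from station import ctrl gives the robot as it stands.
- The arm moves only by the tool send_rows, never from a script. Its argument "plan" is a list of rows, each an object of numbers: "grip": the finger opening in mm, from 0 to 85.4; "dx", "dy", "dz": the shift along the world's x, y, z in mm; "twist": the turn about the world's z in degrees. A call has 1 to 20 rows; each row is the pose to reach, as a shift and turn from the pose measured when the call began; what a row does not reach only later rows make up. A row lasts 1/8 s, in which the tool goes at most 62.5 mm and 10.7 degrees, less where a joint would pass 70% of its speed; a pose out of reach is approached as far as the arm can. A call with a gripper value outside its range is refused whole. The fingers move at their own pace and stop on an object; "squeeze" is the grip in N (left out, the last holds). Time passes only in rows, so rows that repeat a pose let the fingers close. It gives the time, the measured TCP pose, the force and the opening at its end, in the units of the state.
- ctrl.sense(): the state, without advancing time (a new reading comes with each control period).
- ctrl.snapshot(name): name is "scene" or "top" or "wrist"; returns the picture (400x640x3 uint8, red, green, blue); there is no depth.
- ctrl.camera_info(name): a dict with "intrinsics" (3x3 intrinsics, pixels), "camera_from_world" (4x4, takes a point from world to camera coordinates); the wrist camera has in their place "mount" (4x4, takes a point from camera to tool coordinates, whose origin is the TCP and whose axes are the tool frame's). Camera axes: x right, y down, z forward; pixel columns grow to the right and rows downward; lengths in m; the calibration is good to about 2 mm. A picture is of the moment at which its call begins: read the wrist's pose just before it. camera_info takes no time and is no camera call.
- ctrl.hand_in(): hands the job in, once; it reports no verdict.
The state is a dict: "time_s": time; "joints": joint angles; "joint_velocities": joint speeds; "joint_efforts": joint torques, N m; "tool_pos": TCP position; "tcp_rot": TCP orientation; "force": force on the tool from outside, world axes, zero at the start; "wrist_torque": the same for the moment, N m; "width": finger opening in m.
Only numpy, scipy, OpenCV 4.12 (cv2) and the standard library are available. Lean on these libraries where they do the work, as an engineer would, in place of code of your own. Each camera call takes 0.05 s, during which the arm holds its last target.

## Working session

There is one attempt and no reset: what is moved stays moved. The work goes in short steps, Python scripts to look and compute and a tool call to move; the robot and the scene stay as the last step left them, time stands still between calls to the robot, and variables do not carry over. Pictures are saved under pics/ and viewed, and the job is handed in when it is done.

Besides the shell and the picture viewer there is one more tool, called after "Request:" as name(argument=value, ...) on one line, values as JSON. send_rows: Moves the arm, as the interface text tells. Its arguments: {"type":"object","properties":{"plan":{"type":"array"},"squeeze":{"type":"number"}},"required":["plan"]}

```bash
mkdir -p pics; ls; python3 - <<'E'
from station import ctrl
import cv2
s=ctrl.sense()
for k,v in s.items(): print(k,v)
for n in ("scene","top","wrist"):
    im=ctrl.snapshot(n); cv2.imwrite(f"pics/a_{n}.png",im[:,:,::-1])
    print(n,ctrl.camera_info(n))
E
```

```text
pics
time_s 0.0
joints [ 1.15682629e+00  3.26941619e-01 -1.93567293e-01  1.05198713e+00
 -2.23254113e-05  1.43655548e+00]
joint_velocities [ 1.66318804e-03 -5.34450514e-04 -1.64669125e-03  1.71237060e-04
  7.68436348e-05  1.10166773e-03]
joint_efforts [ 1.91101477e-03 -4.43398154e+01  2.62443316e+01  1.54546264e-02
  1.80916122e-04  1.56827234e-06]
tool_pos [0.15164844 0.52811408 0.24450933]
tcp_rot [ 0.56430153 -0.4257137   0.56534197  0.42511185]
force [-0.54354068 -0.58778557 -0.24977646]
wrist_torque [-0.0203146  -0.06468761  0.03151093]
width 0.08507567476009982
scene {'intrinsics': array([[485.53692957,   0.        , 320.86691155],
       [  0.        , 485.53692957, 186.07526992],
       [  0.        ,   0.        ,   1.        ]]), 'camera_from_world': array([[-0.78859078,  0.61464523,  0.01832535,  0.435322  ],
       [ 0.4032568 ,  0.53941791, -0.73919705, -0.19131843],
       [-0.46422896, -0.57553415, -0.67323986,  1.6852934 ],
       [ 0.        ,  0.        ,  0.        ,  1.        ]])}
top {'intrinsics': array([[361.42603341,   0.        , 324.91038917],
       [  0. 
[... 184 characters left out ...]
99727093, -0.01021066, -0.07311936,  0.60186118],
       [ 0.0730395 ,  0.0079869 , -0.99729707,  0.92896472],
       [ 0.        ,  0.        ,  0.        ,  1.        ]])}
wrist {'intrinsics': array([[295.96439654,   0.        , 313.69308061],
       [  0.        , 295.96439654, 196.26769776],
       [  0.        ,   0.        ,   1.        ]]), 'mount': array([[ 8.75384001e-04, -2.60959793e-01,  9.65349274e-01,
        -1.28418902e-01],
       [-1.92795997e-04, -9.65349670e-01, -2.60959726e-01,
         6.63230029e-02],
       [ 9.99999598e-01,  4.23244932e-05, -8.95363659e-04,
        -9.65206274e-04],
       [ 0.00000000e+00,  0.00000000e+00,  0.00000000e+00,
         1.00000000e+00]])}
```

View pics/a_scene.png

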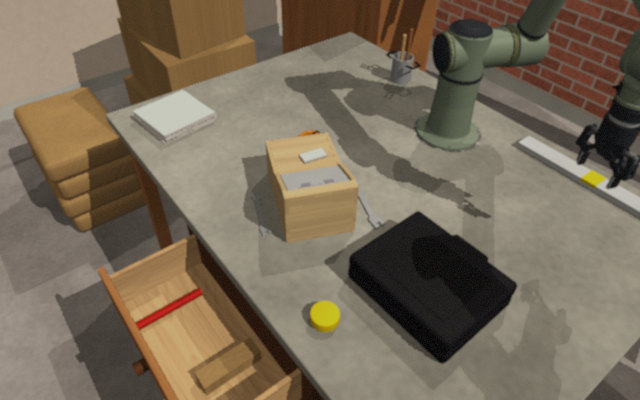

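View pics/a_top.png

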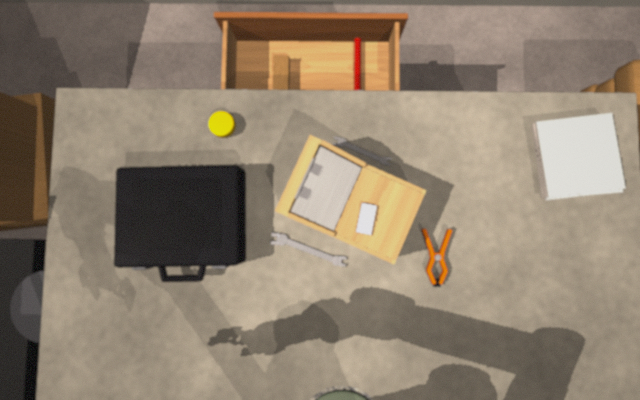

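View pics/a_wrist.png

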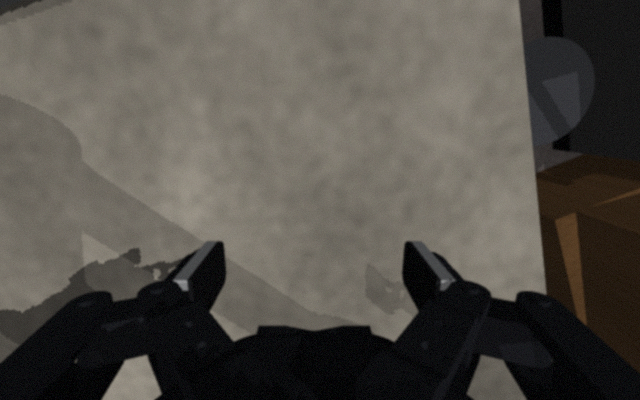

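The top view shows the box at (278–425, 135–262). The ledge is on its right with the strip at about (367,218), the flap is on its left, the clamp is off the ledge end, and the drill case is at left. I'll take rough positions from the top view first.

```bash
cat > h.py <<'E'
import numpy as np,cv2
from station import ctrl
from scipy.spatial.transform import Rotation as R
def cam(name,state=None):
    c=ctrl.camera_info(name);K=c["intrinsics"]
    if name!="wrist": T=np.linalg.inv(c["camera_from_world"])
    else:
        s=state; q=s["tcp_rot"]; W=np.eye(4); W[:3,:3]=R.from_quat([q[1],q[2],q[3],q[0]]).as_matrix(); W[:3,3]=s["tool_pos"]
        T=W@c["mount"]
    return K,T
def onplane(uv,z,K,T):
    uv=np.atleast_2d(uv).astype(float)
    d=np.c_[(uv[:,0]-K[0,2])/K[0,0],(uv[:,1]-K[1,2])/K[1,1],np.ones(len(uv))]@T[:3,:3].T
    o=T[:3,3]; return o+d*((z-o[2])/d[:,2])[:,None]
def proj(P,K,T):
    P=np.atleast_2d(P); C=np.linalg.inv(T); p=P@C[:3,:3].T+C[:3,3]; p=p@K.T; return p[:,:2]/p[:,2:]
E
python3 - <<'E'
from h import *
K,T=cam("top")
im=cv2.imread("pics/a_top.png")
hsv=cv2.cvtColor(im,cv2.COLOR_BGR2HSV)
for uv in [(367,218),(410,200),(340,180),(320,185),(330,290)]: print(uv,hsv[uv[1],uv[0]])
P=onplane([(312,135),(425,190),(395,262),(278,210)],.12,K,T);print(P.round(3))
# wood mask
m=((hsv[:,:,1]>90)&(hsv[:,:,0]>10)&(hsv[:,:,0]<28)).astype(np.uint8)*255
m[:120]=0;m[:,:260]=0;m[280:]=0;m[:,440:]=0
cv2.imwrite("pics/m1.png",cv2.resize(m[120:280,260:450],None,fx=4,fy=4,interpolation=0))
w=((hsv[:,:,1]<40)&(hsv[:,:,2]>190)).astype(np.uint8)*255
w[:190]=0;w[:,:340]=0;w[245:]=0;w[:,385:]=0
c=max(cv2.findContours(w,0,1)[0],key=cv2.contourArea);r=cv2.minAreaRect(c);b=cv2.boxPoints(r);print(r)
print(onplane(b,.128,K,T).round(4), onplane(r[0],.128,K,T))
cv2.imwrite("pics/c1.png",cv2.resize(im[120:280,260:450],None,fx=4,fy=3.7,interpolation=2))
E
```

```text
(367, 218) [150   2 226]
(410, 200) [ 20 110 227]
(340, 180) [ 15  27 207]
(320, 185) [ 17  24 215]
(330, 290) [ 18  54 185]
[[ 0.747  0.081  0.12 ]
 [ 0.618 -0.188  0.12 ]
 [ 0.449 -0.117  0.12 ]
 [ 0.567  0.158  0.12 ]]
((366.1153564453125, 218.42306518554688), (15.689289093017578, 29.80965232849121), 11.309932708740234)
[[ 0.5184 -0.0237  0.128 ]
 [ 0.5866 -0.037   0.128 ]
 [ 0.5797 -0.0729  0.128 ]
 [ 0.5117 -0.0594  0.128 ]] [[ 0.54901863 -0.04824762  0.128     ]]
```

View pics/c1.png

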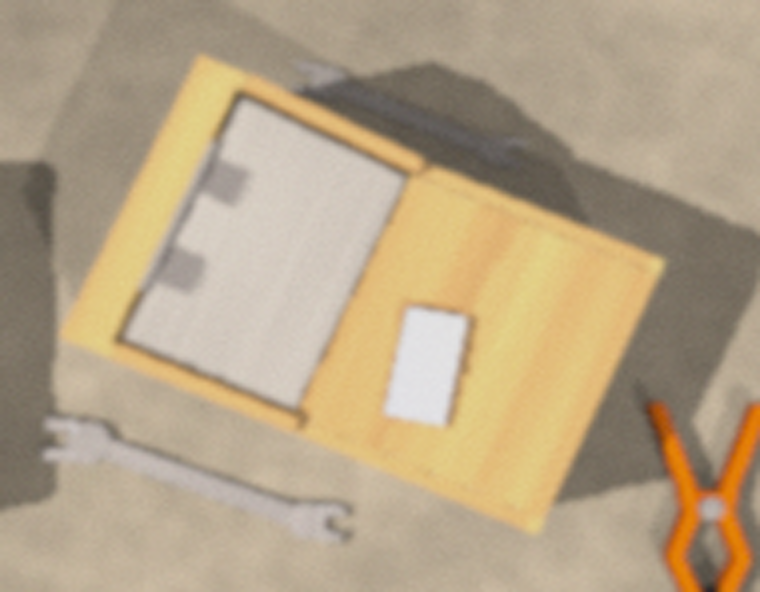

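```bash
python3 - <<'E'
from h import *
K,T=cam("top")
f=lambda u,v:(u/4+260,v/3.7+120)
lip=onplane([f(408,175),f(302,410)],.12,K,T); print("lip",lip.round(4),np.linalg.norm(lip[0]-lip[1]))
end=onplane([f(664,262),f(538,532)],.12,K,T); print("end",end.round(4),np.linalg.norm(end[0]-end[1]))
rail=onplane([f(200,57),f(62,338)],.164,K,T); print("rail",rail.round(4),np.linalg.norm(rail[0]-rail[1]))
ex=rail.mean(0)-end.mean(0); print("yaw box",np.degrees(np.arctan2(ex[1],ex[0])),np.linalg.norm(ex[:2]))
for a in (lip,end,rail):
    d=a[0]-a[1]; print(np.degrees(np.arctan2(d[1],d[0]))+90)
s=ctrl.sense();q=s["tcp_rot"];M=R.from_quat([q[1],q[2],q[3],q[0]]).as_matrix();print(M.round(3)); print(np.degrees(np.arctan2(M[1,2],M[0,2])))
E
```

```text
lip [[ 0.6703 -0.039   0.12  ]
 [ 0.5194  0.0226  0.12  ]] 0.1629639056819619
end [[ 0.6157 -0.1901  0.12  ]
 [ 0.4445 -0.1153  0.12  ]] 0.18687620555294393
rail [[0.735  0.0832 0.164 ]
 [0.5619 0.158  0.164 ]] 0.18852500450768067
yaw box 66.58712255412378 0.2978235109936013
67.79275309333916
66.41310120159494
66.64174576025019
[[-0.001 -0.961  0.276]
 [-0.001  0.276  0.961]
 [-1.     0.    -0.001]]
73.96925743693633
```

Request:
send_rows(plan=[{"dx": 20,"dy": -28,"dz": 20,"twist": -1,"grip": 85},{"dx": 50,"dy": -70,"dz": 30,"twist": -2,"grip": 85},{"dx": 90,"dy": -125,"dz": 30,"twist": -3,"grip": 85},{"dx": 130,"dy": -180,"dz": 30,"twist": -4,"grip": 85},{"dx": 170,"dy": -236,"dz": 30,"twist": -5,"grip": 85},{"dx": 210,"dy": -292,"dz": 30,"twist": -6,"grip": 85},{"dx": 250,"dy": -347,"dz": 30,"twist": -7,"grip": 85},{"dx": 290,"dy": -403,"dz": 30,"twist": -7.4,"grip": 85},{"dx": 330,"dy": -458,"dz": 30,"twist": -7.4,"grip": 85},{"dx": 360,"dy": -500,"dz": 30,"twist": -7.4,"grip": 85},{"dx": 385,"dy": -535,"dz": 30,"twist": -7.4,"grip": 85},{"dx": 400,"dy": -555,"dz": 30,"twist": -7.4,"grip": 85},{"dx": 404,"dy": -561,"dz": 30,"twist": -7.4,"grip": 85},{"dx": 404,"dy": -561,"dz": 30,"twist": -7.4,"grip": 85}])

```text
time_s: 1.9
tool_pos: [0.5551, -0.0325, 0.2742]
tcp_rot: [0.59, -0.388, 0.592, 0.388]
force: [-0.2, -0.0, -0.3]
width: 0.085
```

```bash
python3 - <<'E'
from h import *
import pickle
s=ctrl.sense(); im=ctrl.snapshot("wrist")[:,:,::-1].copy(); cv2.imwrite("pics/b_wrist.png",im); pickle.dump(s,open("b.pkl","wb"))
print(s["time_s"],s["tool_pos"],s["force"],s["joint_velocities"].round(3),s["joints"].round(2),s["width"])
E
```

```text
1.9 [ 0.55514209 -0.03251691  0.27419052] [-0.20990112 -0.00261554 -0.26168821] [ 0.024 -0.02  -0.017  0.003  0.001  0.001] [-0.19  0.32 -0.12  1.13 -0.    0.22] 0.08503328523828117
```

View pics/b_wrist.png

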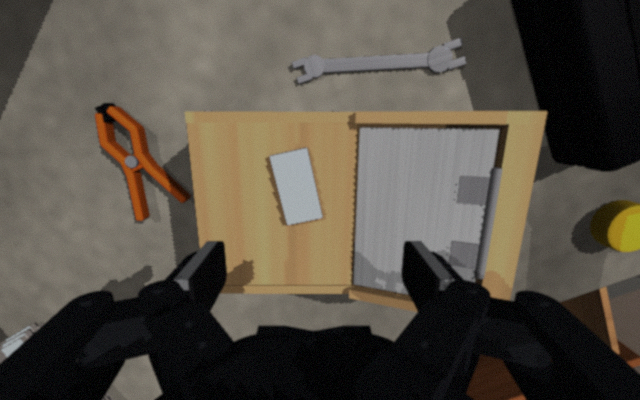

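The wrist view is clear: the strip has corners at about (270,156), (307,149), (322,218) and (288,225). The lip runs from (356,127) to (352,290) and the ledge end is at column 188.

```bash
python3 - <<'E'
from h import *
import pickle
s=pickle.load(open("b.pkl","rb")); im=cv2.imread("pics/b_wrist.png"); K,T=cam("wrist",s)
hsv=cv2.cvtColor(im,cv2.COLOR_BGR2HSV)
print(hsv[185,295],hsv[200,400],hsv[200,240])
wood=((hsv[:,:,1]>70)&(hsv[:,:,0]<30)).astype(np.uint8)
roi=np.zeros_like(wood);roi[140:235,260:330]=1
w=((hsv[:,:,1]<60)&(hsv[:,:,2]>150)).astype(np.uint8)*roi
c=max(cv2.findContours(w,0,1)[0],key=cv2.contourArea);r=cv2.minAreaRect(c);b=cv2.boxPoints(r);print(r,b)
P=onplane(b,.128,K,T);print("strip",P.round(4));d=P-np.roll(P,1,0);print(np.linalg.norm(d,axis=1).round(4));cs=P.mean(0)
# lip: per row, wood->flap transition columns 335..375
pts=[]
for v in range(140,240,4):
    row=hsv[v,330:385,1].astype(float); row=np.convolve(row,[1/3]*3,'same')
    g=np.diff(row); pts.append((330+2+np.argmin(g[2:-2])+.5,v))
pts=np.array(pts);print(pts[:,0])
# ledge end
pe=[]
for v in range(130,235,4):
    row=hsv[v,175:215,1].astype(float); row=np.convolve(row,[1/3]*3,'same'); g=np.diff(row); pe.append((175+2+np.argmax(g[2:-2])+.5,v))
pe=np.array(pe);print(pe[:,0])
L=onplane(pts,.12,K,T);E=onplane(pe,.12,K,T)
def line(Q):
    vx,vy,x,y=cv2.fitLine(Q[:,:2].astype(np.float32),cv2.DIST_HUBER,0,.001,.001).ravel(); return np.array([x,y]),np.degrees(np.arctan2(vy,vx))
l0,la=line(L);e0,ea=line(E);print("lip",l0,la,"end",e0,ea)
# box side edges (top face z .12 for x<0): upper edge near rows 112, lower 290
n=np.array([np.cos(np.radians(la-90)),np.sin(np.radians(la-90))])
if n[1]<0:n=-n
print("n",n,np.degrees(np.arctan2(n[1],n[0])),"end-lip dist",(l0-e0)@n)
ey=np.array([-n[1],n[0]])
corn=onplane([(188,112),(350,113)],.12,K,T)[:,:2]; print("y edge +", (corn-l0)@ey)
corn2=onplane([(240,291),(330,291)],.12,K,T)[:,:2]; print("y edge -", (corn2-l0)@ey)
for p in P: print("strip corner box x, y rel l0",((p[:2]-l0)@n).round(4),((p[:2]-l0)@ey).round(4))
print("centre",(cs[:2]-l0)@n,(cs[:2]-l0)@ey, "world",cs, "tcp",(s["tool_pos"][:2]-l0)@n,(s["tool_pos"][:2]-l0)@ey)
# finger tips
M=np.linalg.inv(cam("wrist",s)[1])
for x in (0.0,0.007,.014):
  for z in (-.0425,.0425):
    q=ctrl.camera_info("wrist")["mount"]; C=np.linalg.inv(q)
    for y in (-.011,.011):
      p=C@[x,y,z,1]; p=K@p[:3]; print(x,z,y,(p[:2]/p[2]).round(0),end=' ')
  print()
# touch height check: lip plane via top
Kt,Tt=cam("top");print("top view lip mid px", proj(np.r_[l0,.12],Kt,Tt))
E
```

```text
[103  13 174] [ 10   5 149] [ 17 115 162]
((295.876220703125, 186.75540161132812), (71.62793731689453, 37.27666473388672), 77.19573211669922) [[269.76422 155.96268]
 [306.11395 147.70139]
 [321.98822 217.54813]
 [285.6385  225.80942]]
strip [[ 0.51   -0.0589  0.128 ]
 [ 0.5165 -0.0249  0.128 ]
 [ 0.5848 -0.0381  0.128 ]
 [ 0.5784 -0.0744  0.128 ]]
[0.0701 0.0346 0.0695 0.0369]
[358.5 358.5 357.5 357.5 357.5 357.5 357.5 357.5 357.5 356.5 356.5 356.5
 356.5 355.5 355.5 356.5 355.5 355.5 355.5 355.5 355.5 354.5 354.5 354.5
 354.5]
[186.5 186.5 187.5 188.5 187.5 188.5 188.5 188.5 189.5 189.5 189.5 191.5
 191.5 191.5 192.5 192.5 193.5 192.5 179.5 194.5 194.5 195.5 195.5 196.5
 195.5 196.5 196.5]
lip [ 0.58517677 -0.00156759] -23.638258 end [ 0.49631855 -0.13843668] -23.92132
n [0.40096077 0.9160952 ] 66.36175 end-lip dist 0.16101378
y edge + [0.08495456 0.08452375]
y edge - [-0.10137414 -0.10093923]
strip corner box x, y rel l0 -0.0827 0.0458
strip corner box x, y rel l0 -0.0489 0.0536
strip corner box x, y rel l0 -0.0336 -0.0143
strip corner box x, y rel l0 -0.0694 -0.023
centre -0.05866338956344184 0.015518309900888927 world [ 0.5474388  -0.04908661  0.128     ] tcp -0.04039524897986965 0.015105161634630325
0.0 -0.0425 -0.011 [229. 280.] 0.0 -0.0425 0.011 [225. 239.] 0.0 0.0425 -0.011 [403. 280.] 0.0 0.0425 0.011 [407. 239.] 
0.007 -0.0425 -0.011 [233. 273.] 0.007 -0.0425 0.011 [229. 233.] 0.007 0.0425 -0.011 [399. 273.] 0.007 0.0425 0.011 [403. 233.] 
0.014 -0.0425 -0.011 [236. 266.] 0.014 -0.0425 0.011 [233. 228.] 0.014 0.0425 -0.011 [396. 266.] 0.014 0.0425 0.011 [399. 228.] 
top view lip mid px [[345.97339108 202.92046177]]
```

Request:
send_rows(plan=[{"dx": -1,"dy": -3,"dz": -15,"grip": 85},{"dx": -1,"dy": -3,"dz": -40,"grip": 85},{"dx": -1,"dy": -3,"dz": -70,"grip": 85},{"dx": -1,"dy": -3,"dz": -95,"grip": 85},{"dx": -1,"dy": -3,"dz": -112,"grip": 85},{"dx": -1,"dy": -3,"dz": -122,"grip": 85},{"dx": -1,"dy": -3,"dz": -128,"grip": 85},{"dx": -1,"dy": -3,"dz": -131,"grip": 85},{"dx": -1,"dy": -3,"dz": -131,"grip": 85}])

```text
invalid input at $.plan[0]: expected keys grip, dx, dy, dz, twist
```

```bash
python3 - <<'E'
from h import *
im=ctrl.snapshot("wrist")[:,:,::-1].copy(); cv2.imwrite("pics/c_wrist.png",im)
im=ctrl.snapshot("scene")[:,:,::-1].copy(); cv2.imwrite("pics/c_scene.png",cv2.resize(im[90:270,230:430],None,fx=3.3,fy=3.3,interpolation=2))
E
```

```text
(no output)
```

View pics/c_wrist.png

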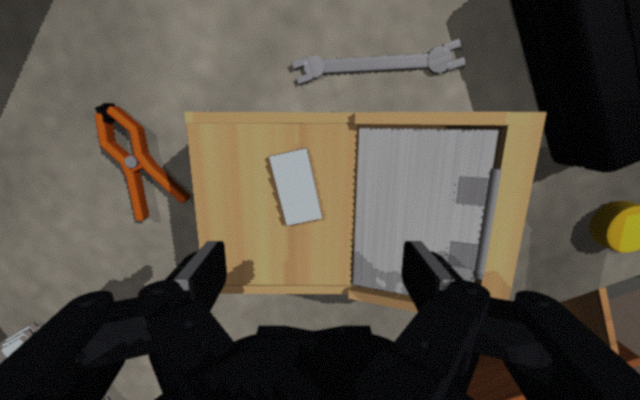

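View pics/c_scene.png

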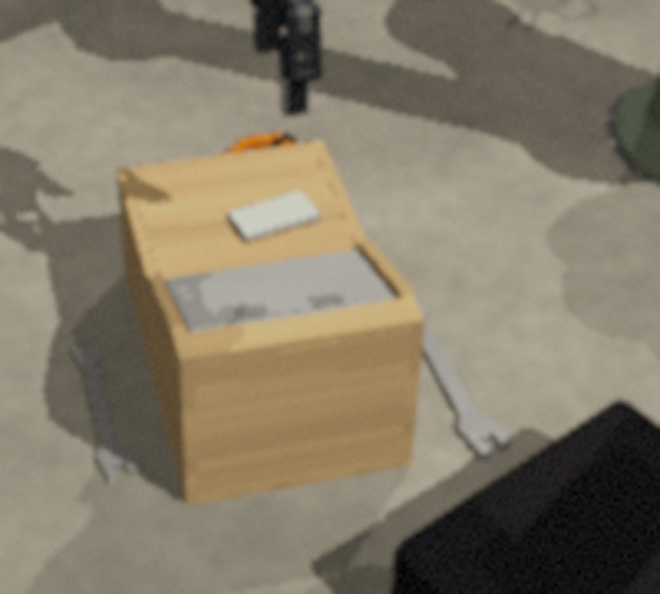

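The move was refused because the rows need "twist", so nothing moved. I'll resend it.

Request:
send_rows(plan=[{"dx": -1,"dy": -3,"dz": -15,"twist": 0,"grip": 85},{"dx": -1,"dy": -3,"dz": -40,"twist": 0,"grip": 85},{"dx": -1,"dy": -3,"dz": -70,"twist": 0,"grip": 85},{"dx": -1,"dy": -3,"dz": -95,"twist": 0,"grip": 85},{"dx": -1,"dy": -3,"dz": -112,"twist": 0,"grip": 85},{"dx": -1,"dy": -3,"dz": -122,"twist": 0,"grip": 85},{"dx": -1,"dy": -3,"dz": -128,"twist": 0,"grip": 85},{"dx": -1,"dy": -3,"dz": -131,"twist": 0,"grip": 85},{"dx": -1,"dy": -3,"dz": -131,"twist": 0,"grip": 85}])

```text
time_s: 3.18
tool_pos: [0.5541, -0.0345, 0.1441]
tcp_rot: [0.59, -0.389, 0.591, 0.388]
force: [0.2, 0.0, -0.8]
width: 0.0848
```

```bash
python3 - <<'E'
from h import *
im=ctrl.snapshot("wrist")[:,:,::-1].copy(); cv2.imwrite("pics/d_wrist.png",im)
im=ctrl.snapshot("scene")[:,:,::-1].copy(); cv2.imwrite("pics/d_scene.png",cv2.resize(im[90:270,230:430],None,fx=3.3,fy=3.3,interpolation=2))
s=ctrl.sense();print(s["time_s"],s["tool_pos"],s["force"],s["width"])
E
```

```text
3.275 [ 0.55427624 -0.03456499  0.14429146] [0.1225223  0.6040243  0.21654052] 0.08493767102185089
```

View pics/d_wrist.png

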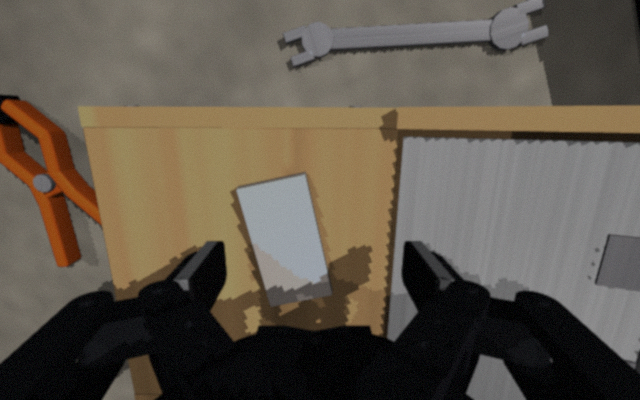

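View pics/d_scene.png

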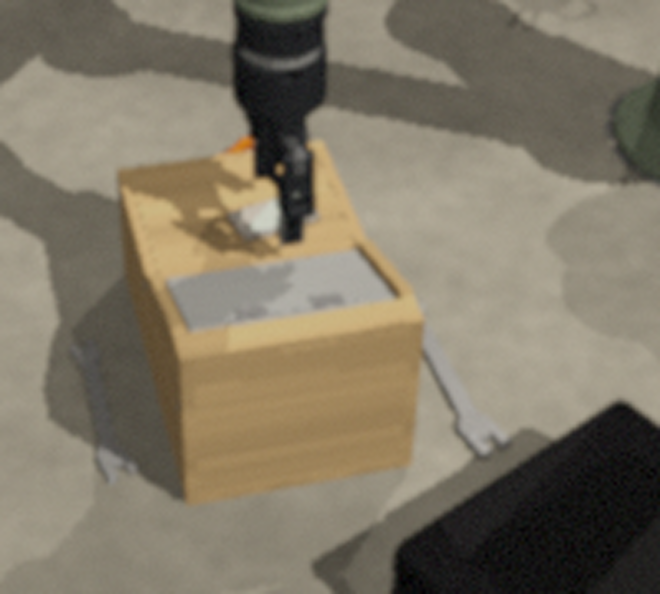

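The fingers hang about 20 mm above the ledge. The trailing finger, at about (222,243), is behind the strip's rear edge at column 240–270, with nothing touched. I'll go down in small steps.

Request:
send_rows(plan=[{"dx": 0,"dy": 0,"dz": -6,"twist": 0,"grip": 85},{"dx": 0,"dy": 0,"dz": -11,"twist": 0,"grip": 85},{"dx": 0,"dy": 0,"dz": -14,"twist": 0,"grip": 85},{"dx": 0,"dy": 0,"dz": -16,"twist": 0,"grip": 85},{"dx": 0,"dy": 0,"dz": -16,"twist": 0,"grip": 85}])

```text
time_s: 3.9
tool_pos: [0.5542, -0.0345, 0.1281]
tcp_rot: [0.59, -0.389, 0.591, 0.388]
force: [0.2, -0.1, -0.0]
width: 0.0848
```

Request:
send_rows(plan=[{"dx": 0,"dy": 0,"dz": -2,"twist": 0,"grip": 85},{"dx": 0,"dy": 0,"dz": -2,"twist": 0,"grip": 85}])

```text
time_s: 4.15
tool_pos: [0.5544, -0.0346, 0.1262]
tcp_rot: [0.591, -0.389, 0.591, 0.388]
force: [0.1, -0.3, 1.8]
width: 0.0851
```

```bash
python3 - <<'E'
from h import *
im=ctrl.snapshot("wrist")[:,:,::-1].copy(); cv2.imwrite("pics/e_wrist.png",im)
im=ctrl.snapshot("scene")[:,:,::-1].copy(); cv2.imwrite("pics/e_scene.png",cv2.resize(im[120:220,260:380],None,fx=6,fy=6,interpolation=2))
s=ctrl.sense();print(s["time_s"],s["tool_pos"],s["force"],s["width"])
E
```

```text
4.25 [ 0.55443925 -0.03464744  0.1263568 ] [ 0.27455002 -0.65078484  1.60342312] 0.08470130751605115
```

View pics/e_wrist.png

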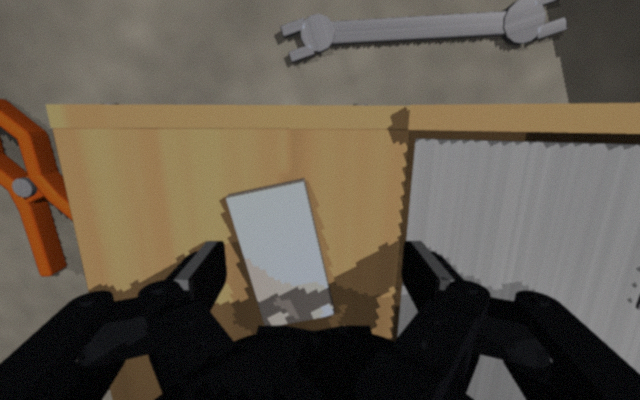

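View pics/e_scene.png

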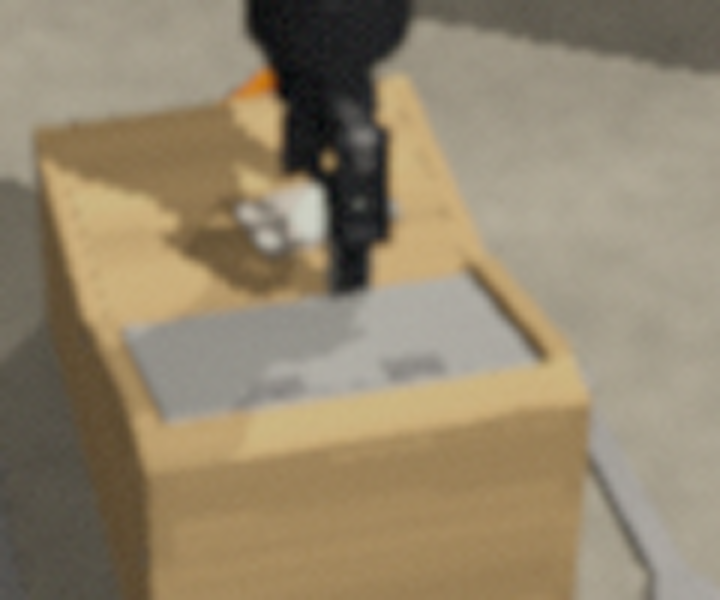

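The 1.7 N upward at the expected height is the leading fingertip starting to press the flap (1.4 N expected there). The trailing tip is clear of the ledge and the strip is untouched. Next is a slow push along box +x, which opens the flap further while the strip is still well back from the lip.

Request:
send_rows(plan=[{"dx": 0,"dy": 0,"dz": -1,"twist": 0,"grip": 85},{"dx": 1.2,"dy": 2.7,"dz": -1,"twist": 0,"grip": 85},{"dx": 2.4,"dy": 5.5,"dz": -1,"twist": 0,"grip": 85},{"dx": 3.6,"dy": 8.2,"dz": -1,"twist": 0,"grip": 85},{"dx": 4.8,"dy": 11,"dz": -1,"twist": 0,"grip": 85},{"dx": 6,"dy": 13.7,"dz": -1,"twist": 0,"grip": 85},{"dx": 7.2,"dy": 16.5,"dz": -1,"twist": 0,"grip": 85},{"dx": 8.4,"dy": 19.2,"dz": -1,"twist": 0,"grip": 85},{"dx": 9.6,"dy": 22,"dz": -1,"twist": 0,"grip": 85},{"dx": 10.4,"dy": 23.8,"dz": -1,"twist": 0,"grip": 85},{"dx": 10.4,"dy": 23.8,"dz": -1,"twist": 0,"grip": 85}])

```text
time_s: 5.62
tool_pos: [0.565, -0.0106, 0.1254]
tcp_rot: [0.591, -0.389, 0.591, 0.388]
force: [-0.6, -1.2, 2.6]
width: 0.0851
```

```bash
python3 - <<'E'
from h import *
im=ctrl.snapshot("wrist")[:,:,::-1].copy(); cv2.imwrite("pics/f_wrist.png",im)
im=ctrl.snapshot("scene")[:,:,::-1].copy(); cv2.imwrite("pics/f_scene.png",cv2.resize(im[120:220,260:380],None,fx=6,fy=6,interpolation=2))
s=ctrl.sense();print(s["time_s"],s["tool_pos"],s["force"],s["width"])
l0=np.array([0.58517677,-0.00156759]);n=np.array([.401,.916]);print("tcp box",(s["tool_pos"][:2]-l0)@n,(s["tool_pos"][:2]-l0)@[-.916,.401])
E
```

```text
5.725 [ 0.56492984 -0.01062452  0.12541218] [-0.51895149 -1.16593354  1.23670433] 0.08497302127120263
tcp box -0.01641516389883271 0.014914361410038716
```

View pics/f_wrist.png

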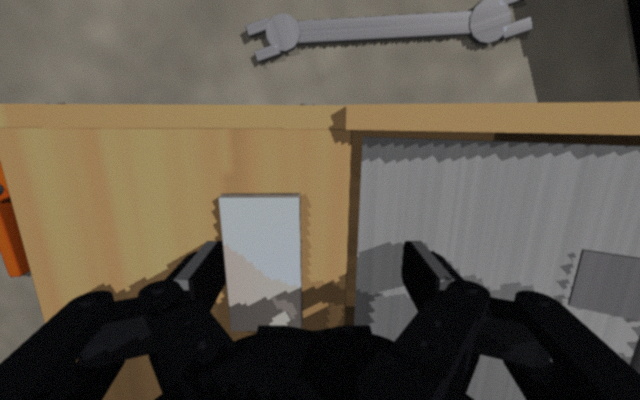

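View pics/f_scene.png

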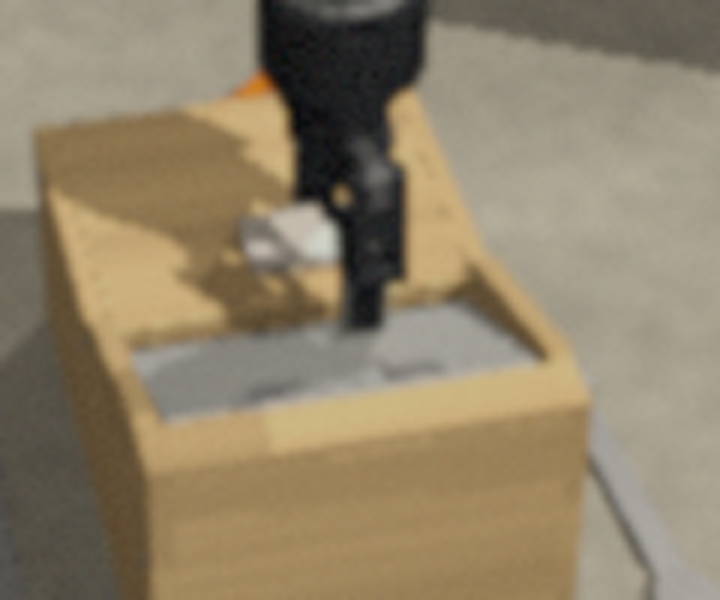

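The strip has squared up: its front edge at column 300 is parallel to the lip at 355, about 23 mm short of it. The flap is visibly open and the forces are small. I'll go on until the strip is just short of the lip.

Request:
send_rows(plan=[{"dx": 1.2,"dy": 2.7,"dz": 0,"twist": 0,"grip": 85},{"dx": 2.4,"dy": 5.5,"dz": 0,"twist": 0,"grip": 85},{"dx": 3.6,"dy": 8.2,"dz": 0,"twist": 0,"grip": 85},{"dx": 4.8,"dy": 11,"dz": 0,"twist": 0,"grip": 85},{"dx": 6,"dy": 13.7,"dz": 0,"twist": 0,"grip": 85},{"dx": 7.2,"dy": 16.5,"dz": 0,"twist": 0,"grip": 85},{"dx": 7.2,"dy": 16.5,"dz": 0,"twist": 0,"grip": 85}])

```text
time_s: 6.6
tool_pos: [0.5723, 0.0062, 0.1254]
tcp_rot: [0.591, -0.389, 0.591, 0.389]
force: [-0.9, -1.9, 2.2]
width: 0.085
```

```bash
python3 - <<'E'
from h import *
im=ctrl.snapshot("wrist")[:,:,::-1].copy(); cv2.imwrite("pics/g_wrist.png",im)
im=ctrl.snapshot("scene")[:,:,::-1].copy(); cv2.imwrite("pics/g_scene.png",cv2.resize(im[120:220,260:380],None,fx=6,fy=6,interpolation=2))
s=ctrl.sense();print(s["time_s"],s["tool_pos"],s["force"],s["width"])
l0=np.array([0.58517677,-0.00156759]);n=np.array([.401,.916]);print("tcp box",(s["tool_pos"][:2]-l0)@n,(s["tool_pos"][:2]-l0)@[-.916,.401])
E
```

```text
6.7 [0.57224411 0.00613323 0.12546112] [-0.81537505 -1.93274552  2.31401226] 0.08508180989701442
tcp box 0.0018679577512817334 0.014934349760359138
```

View pics/g_wrist.png

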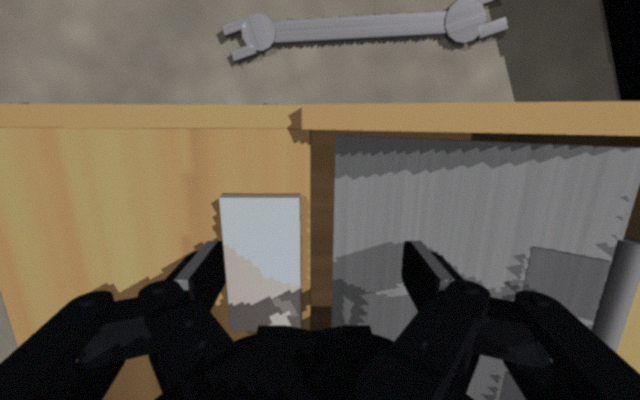

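View pics/g_scene.png

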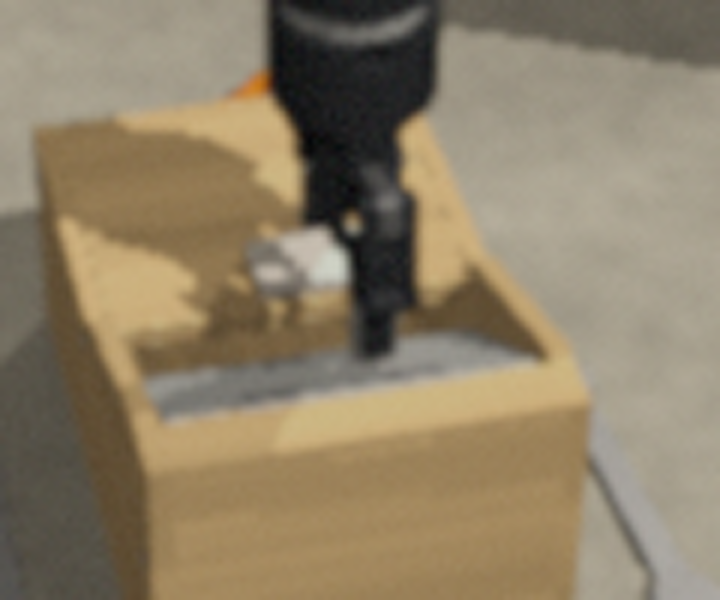

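Flap held open with the strip still all on the ledge, its front about 4 mm short of the lip. The dark gap at columns 312–333 is free. Now I'll push it over the lip.

Request:
send_rows(plan=[{"dx": 1.2,"dy": 2.7,"dz": 0,"twist": 0,"grip": 85},{"dx": 2.4,"dy": 5.5,"dz": 0,"twist": 0,"grip": 85},{"dx": 3.6,"dy": 8.2,"dz": 0,"twist": 0,"grip": 85},{"dx": 4.8,"dy": 11,"dz": 0,"twist": 0,"grip": 85},{"dx": 6,"dy": 13.7,"dz": 0,"twist": 0,"grip": 85},{"dx": 7.2,"dy": 16.5,"dz": 0,"twist": 0,"grip": 85},{"dx": 8.4,"dy": 19.2,"dz": 0,"twist": 0,"grip": 85},{"dx": 9.2,"dy": 21,"dz": 0,"twist": 0,"grip": 85},{"dx": 10,"dy": 22.8,"dz": 0,"twist": 0,"grip": 85},{"dx": 10.4,"dy": 23.8,"dz": 0,"twist": 0,"grip": 85},{"dx": 10.4,"dy": 23.8,"dz": 0,"twist": 0,"grip": 85}])

```text
time_s: 8.07
tool_pos: [0.5823, 0.0296, 0.1252]
tcp_rot: [0.59, -0.389, 0.591, 0.388]
force: [-1.9, -5.3, 0.0]
width: 0.0847
```

```bash
python3 - <<'E'
from h import *
im=ctrl.snapshot("wrist")[:,:,::-1].copy(); cv2.imwrite("pics/h_wrist.png",im)
im=ctrl.snapshot("scene")[:,:,::-1].copy(); cv2.imwrite("pics/h_scene.png",cv2.resize(im[120:220,260:380],None,fx=6,fy=6,interpolation=2))
s=ctrl.sense();print(s["time_s"],s["tool_pos"],s["force"],s["width"])
l0=np.array([0.58517677,-0.00156759]);n=np.array([.401,.916]);print("tcp box",(s["tool_pos"][:2]-l0)@n,(s["tool_pos"][:2]-l0)@[-.916,.401])
E
```

```text
8.175 [0.58227848 0.02964528 0.12519636] [-2.56555843 -5.41105074  0.31582579] 0.08497153675380402
tcp box 0.02742877778873795 0.015171198775628999
```

View pics/h_wrist.png

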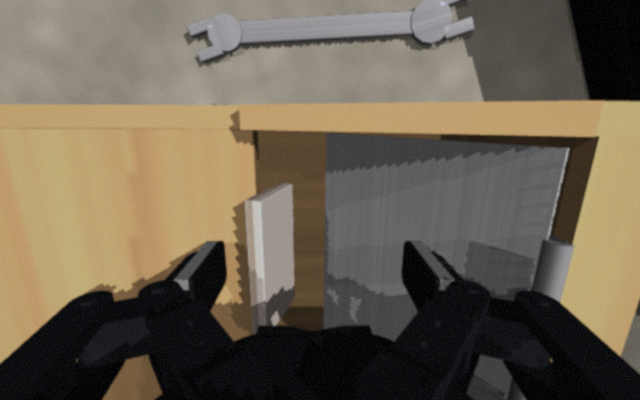

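View pics/h_scene.png

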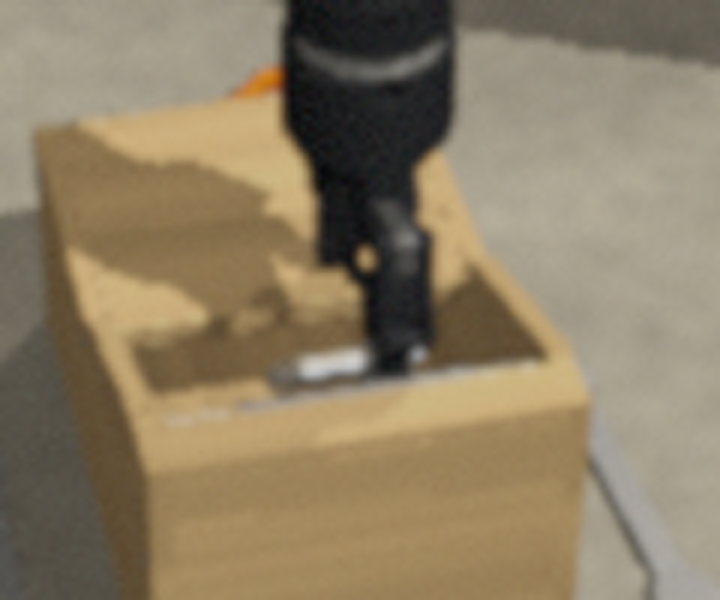

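The strip (columns 247–294) has tipped over the lip. I'll check whether it is falling or resting.

```bash
python3 - <<'E'
from h import *
im=ctrl.snapshot("wrist")[:,:,::-1].copy(); cv2.imwrite("pics/i_wrist.png",im)
im=ctrl.snapshot("scene")[:,:,::-1].copy(); cv2.imwrite("pics/i_scene.png",cv2.resize(im[120:220,260:380],None,fx=6,fy=6,interpolation=2))
E
```

```text
(no output)
```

View pics/i_wrist.png

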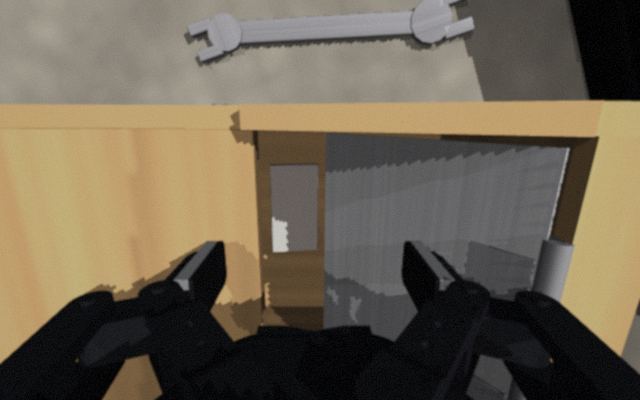

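View pics/i_scene.png

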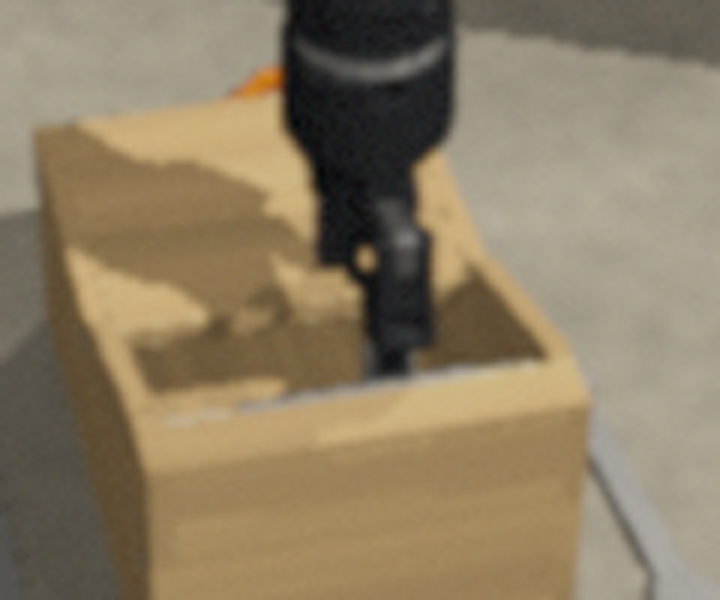

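The strip lies flat on the box bottom at (270–320, 165–252). I'll back off along the same path, lift, and let the flap close.

Request:
send_rows(plan=[{"dx": -2,"dy": -4.6,"dz": 0,"twist": 0,"grip": 85},{"dx": -4,"dy": -9.2,"dz": 0,"twist": 0,"grip": 85},{"dx": -7,"dy": -16,"dz": 0,"twist": 0,"grip": 85},{"dx": -10,"dy": -23,"dz": 1,"twist": 0,"grip": 85},{"dx": -13,"dy": -30,"dz": 3,"twist": 0,"grip": 85},{"dx": -16,"dy": -36,"dz": 6,"twist": 0,"grip": 85},{"dx": -18,"dy": -41,"dz": 12,"twist": 0,"grip": 85},{"dx": -18,"dy": -41,"dz": 25,"twist": 0,"grip": 85},{"dx": -18,"dy": -41,"dz": 45,"twist": 0,"grip": 85},{"dx": -18,"dy": -41,"dz": 75,"twist": 0,"grip": 85},{"dx": -18,"dy": -41,"dz": 105,"twist": 0,"grip": 85},{"dx": -18,"dy": -41,"dz": 130,"twist": 0,"grip": 85},{"dx": -18,"dy": -41,"dz": 145,"twist": 0,"grip": 85},{"dx": -18,"dy": -41,"dz": 150,"twist": 0,"grip": 85},{"dx": -18,"dy": -41,"dz": 150,"twist": 0,"grip": 85}])

```text
time_s: 10.15
tool_pos: [0.5641, -0.0113, 0.2748]
tcp_rot: [0.59, -0.389, 0.591, 0.389]
force: [-0.4, 0.8, -0.7]
width: 0.0849
```

```bash
python3 - <<'E'
from h import *
im=ctrl.snapshot("wrist")[:,:,::-1].copy(); cv2.imwrite("pics/j_wrist.png",im)
im=ctrl.snapshot("scene")[:,:,::-1].copy(); cv2.imwrite("pics/j_scene.png",im)
s=ctrl.sense();print(s["time_s"],s["tool_pos"],s["force"],s["width"],s["joint_velocities"].round(3))
E
```

```text
10.25 [ 0.56371584 -0.01130464  0.27416771] [-0.19641946  1.06590378 -0.96649352] 0.08536855323087815 [-0.001  0.002 -0.001  0.001  0.     0.002]
```

View pics/j_wrist.png

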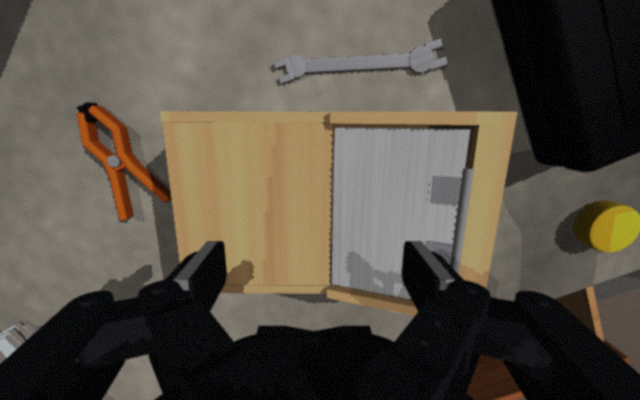

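View pics/j_scene.png

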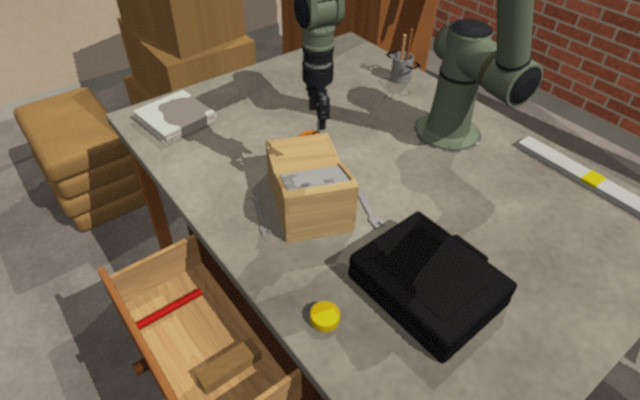

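The ledge is bare and the flap is closed, with its edge at the lip (column 331). The wrenches, clamp and case haven't moved, and the fingers are about 150 mm clear of the box. I'm handing in.

```bash
python3 -c "
from station import ctrl
print(ctrl.hand_in())"
```

```text
the job is handed in; nothing more can be done
None
```

The strip is in the box, and I handed the job in at about 10.3 s on the robot's clock. I lowered the open gripper over the ledge so the front finger pressed the flap open and held it while the strip was still all on the ledge. A slow push along the box's x then let the rear finger square up the strip and slide it over the lip.

- **Strip:** the wrist picture showed it lying flat on the box bottom before I let the flap close.
- **Flap and ledge:** after I backed off and lifted, the flap was closed with its edge at the lip, and the ledge was empty.
- **Other things:** the clamp, the drill case and the wrenches look unmoved in the pictures. I compared them by eye and did not measure them.
- **Forces:** the readings I took stayed at or below about 6 N, and the gripper ended about 150 mm clear of the ledge.
- **Problems:** one move call was refused because its rows lacked "twist", and nothing moved. The wrist camera also showed the open fingertips only about 1 mm ahead of the TCP, not the stated 14 mm. That agrees with the 13 mm the pads stand back when open, and touching the flap confirmed the height.

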